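# Start the filter pump from its switches

### The job

Start up the filter pump with the fingertips alone: first press down the raised end of the rocker switch on the pump until it has tipped right over, then push the square key on the control box fully in, and then the long key fully in. Leave the round key out, and do not shift, knock over or pick up anything standing around.

Things in the scene. Friction and masses are not known exactly. Their poses are not given: they have to be found in the camera images.
- pump: filter pump, fixed, left or right of the control box: grey case 120 (x) x 160 (y) x 60 (z) mm, a ribbed dark steel barrel along its rear (axis 36 mm behind the middle, top 81 mm above the table), two hose ports at the front. Origin: centre of its underside; z up, -x the front, towards the robot at yaw 0, +y left. The rocker, its only white part, is on top, 24 mm in front of the middle.
- rocker (a joint): tilt of the white rocker on the pump, in rad: about -0.2 at the start (its +y end, the left one seen from the robot, stands up; off), 0 level, +0.2 tipped right over (that end down; on). It moves under about 2 N at its end and stays where it is left (no spring).
- rocker_pivot (a point): middle of the rocker's upper surface, over its hinge; the hinge runs along the pump's x axis, 5.5 mm below this point. The rocker plate is 80 mm long (along the pump's y), 36 mm wide and 8 mm thick, with low grip ribs across both ends; this point is 78.5 mm above the table. A black frame round the rocker stands up to 66 mm above the table and the hinge cheeks to 76 mm.
- rocker_raised_end (a point): point to press: on top of the ribs of the rocker's raised (+y) end, 28 mm from the hinge; it moves with the rocker, about 84 mm above the table at the start and 73 mm when tipped right over.
- control_box: control box, fixed to the table: grey case 130 (x) x 210 (y) x 44 (z) mm. Origin at the centre of its underside on the table; z up, -x the front. Three black key modules (plates 52 x 62 x 6 mm) stand in a row along y on its top, 26 mm in front of the middle and 66 mm apart, in an order that changes. All three keys are white and 20 mm tall and differ only in outline.
- key_square (a joint): slide of the square key (30x30 mm in plan), in m: 0 = fully out, 0.008 = fully in. It moves straight down under about 3 N and stays where it is pushed (no spring).
- key_square_top (a point): centre of the square key's flat top face, which moves with the key. Fully out it is 0.064 above the table, 20 mm above the control box's top and 14 mm above its module's plate; pressing moves it down 8 mm.
- key_long (a joint): slide of the long key (50 mm along the control box's y, 18 mm along its x), in m: 0 = fully out, 0.008 = fully in. It moves straight down under about 3 N and stays where it is pushed (no spring).
- key_long_top (a point): centre of the long key's flat top face, which moves with the key. Fully out it is 0.064 above the table, 20 mm above the control box's top and 14 mm above its module's plate; pressing moves it down 8 mm.
- key_round (a joint): slide of the round key (30 mm across; not to be pressed), in m: 0 = fully out, 0.008 = fully in. It moves straight down under about 3 N and stays where it is pushed (no spring).
- key_round_top (a point): centre of the round key's flat top face, which moves with the key. Fully out it is 0.064 above the table, 20 mm above the control box's top and 14 mm above its module's plate; pressing moves it down 8 mm.
- vial: bystander, loose, to be left alone: clear vial with a pale grey cap, 20 mm across, 56 mm tall, standing on the table between the two units. Origin at the centre of its underside.
- cap: bystander, loose, to be left alone: yellow screw cap, 34 mm across, 13 mm tall, lying on the rear strip of the control box's top. Origin at the centre of its underside.
- meter: bystander, loose, to be left alone: pocket pH meter, 35x60x34 mm, on the table behind the two units. Origin at the centre of its underside.
- pot: bystander, loose, to be left alone: clear pot, 45 mm across, 67 mm tall, on the table behind the two units. Origin at the centre of its underside.
- tape: bystander, loose, to be left alone: roll of tape, 69 mm across, 19 mm tall, on the table far left. Origin at the centre of its underside.

How it is judged:
On the way, in this order (a step that is already met when the one before it is completed fails the run):
1. the rocker is tipped over (value of joint rocker above 0.12 rad), for 0.1 s.
2. the square key is pushed in (value of joint key_square above 0.006 m), for 0.1 s.
3. the long key is pushed in (value of joint key_long above 0.006 m), for 0.1 s.
At the end, for the whole second after the job is handed in: The rocker is tipped over (joint above 0.12 of 0.2 rad), the square and the long key are in by more than 6 of 8 mm, the round key is out (less than 2 mm in), and no bystander has moved more than 15 mm (value of joint rocker above 0.12 rad and value of joint each of key_square, key_long above 0.006 m and value of joint key_round below 0.002 m); the robot touches nothing.
It fails at once if the square key is pushed in before the rocker is over (value of joint key_square above 0.003 m and value of joint rocker below 0.12 rad).
It fails at once if the long key is pushed in before the square key is in (value of joint key_long above 0.003 m and value of joint key_square below 0.006 m).
It fails at once if the round key is pushed in (value of joint key_round above 0.002 m).
It fails at once if a bystander is shifted, knocked over or lifted (by more than 15 mm) (distance of any of vial, cap, meter, pot, tape from where it was at the start of the episode above 0.015 m or angle between any of vial, cap, meter, pot, tape's own z axis and vertical above 0.4 rad).
It also fails if it takes over 45 s, if anything falls off the work surface, if the arm or the gripper's body presses on something with over 40 N, if the wrist force passes 120 N, or if a joint passes its speed limit or range.

### The arm

A 6-joint arm with a two-finger parallel gripper is mounted at the origin on a cart in front of the work surface, level with it; the furniture and walls round the work are solid. World frame = base frame: x ahead of the robot, y to its left, z up, the work surface at z = 0. Lengths are in m, angles in rad, forces in N, time in s.
With the tool pointing down it reaches from about 0.325 to 0.9 m from the base axis. Payload 6.1 kg.
Tool frame: the origin (TCP) lies at the very end of the fingers, on their centre line; the grasp point (between the pads) lies 19 mm behind it; z points along the fingers, y is the direction in which the jaws open and shut (so a half turn about z gives the same grasp; the last joint's range is limited). The gripper opens to 85 mm and grips with 20 to 120 N. Pads are 22 mm wide; open, the fingers measure 114 mm over their backs; the gripper's body (76 mm by 85 mm) begins 54 mm behind the grasp point. The pads swing forward as they close: fully open they stand 13 mm farther back than shut.
Start: joints at [-1.24, 0.22, 1.526, -0, 1.395, -0.126], TCP at [0.276, -0.561, 0.231] pointing down, gripper open.
Joint ranges: [-2.98, 2.98], [-0.91, 2.08], [0.09, 2.57], [-1.24, 4.39], [0.2, 2.65], [-2.68, 2.68]. Speed limits (rad/s): [2.57, 2.57, 3.01, 3.14, 3.14, 3.14].

### API

Orientations are given as a unit quaternion [x, y, z, w].
In Python, from bench import r gives the robot as it stands.
- The arm moves only by the tool apply_moves, never from a script. Its argument "series" is text: rows parted by semicolons, each of 7 numbers parted by spaces: the turn, a rotation vector about the tool's x, y, z in rad, then the shift along the tool's x, y, z in cm, then the closure, from 0 (fully open) to 1 (shut). A call has 1 to 20 rows; each row is the pose to reach, as a shift and turn from the pose measured when the call began, along the tool's axes at that moment; what a row does not reach only later rows make up. A row lasts 1/10 s, in which the tool goes at most 50 mm and 8.59 degrees, less where a joint would pass 70% of its speed; a pose out of reach is approached as far as the arm can. A call with a gripper value outside its range is refused whole. The fingers move at their own pace and stop on an object; the grip force is fixed at half the most. Time passes only in rows, so rows that repeat a pose let the fingers close. It gives the time, the measured TCP pose, the force and the opening at its end, in the units of the state.
- r.state(): the state, without advancing time (a new reading comes with each control period).
- r.grab_frame(name): name is "scene" or "top"; returns a dict with "frame" (384x512x3 uint8, red, green, blue), "fovy" (degrees; the focal length in pixels is half the picture's height over the tangent of half this angle, whatever the lens; pixels are square), "cx", "cy" (the principal point, pixels), "world_to_cam" (4x4, takes a point from world to camera coordinates). Camera axes: x right, y down, z forward; pixel columns grow to the right and rows downward; lengths in m; the calibration is good to about 2 mm. A picture is of the moment at which its call begins. There is no depth.
- r.job_done(): hands the job in, once; it reports no verdict.
The state is a dict: "t": time; "joint_positions": joint angles; "qd": joint speeds; "effort": joint torques, N m; "position": TCP position; "eef_rot": TCP orientation; "ft_force": force on the tool from outside, world axes, zero at the start; "moment": the same for the moment, N m; "finger_gap": finger opening in m.
Only numpy, scipy, OpenCV 4.12 (cv2) and the standard library are available. Lean on these libraries where they do the work, as an engineer would, in place of code of your own. Each camera call takes 0.05 s, during which the arm holds its last target.

## Working session

There is one attempt and no reset: what is moved stays moved. The work goes in short steps, Python scripts to look and compute and a tool call to move; the robot and the scene stay as the last step left them, time stands still between calls to the robot, and variables do not carry over. Pictures are saved under pics/ and viewed, and the job is handed in when it is done.

Besides the shell and the picture viewer there is one more tool, called after "Call:" in YAML: its name, and indented under it one key for each argument. apply_moves: Moves the arm, as the interface text tells. Its arguments: {"type":"object","properties":{"series":{"type":"string"}},"required":["series"]}

```bash
ls; mkdir -p pics; python3 - <<'E'
from bench import r
import cv2,numpy as np,pickle
print(r.state())
for n in("scene","top"):
    d=r.grab_frame(n); pickle.dump(d,open(f"{n}0.pkl","wb"))
    cv2.imwrite(f"pics/{n}0.png",d["frame"][:,:,::-1])
    print(n,d["fovy"],d["cx"],d["cy"],np.round(d["world_to_cam"],4).tolist(), [k for k in d])
E
```

```text
pics
{'t': 0.0, 'joint_positions': array([-1.24013035e+00,  2.21203775e-01,  1.52761652e+00, -3.46712735e-06,
        1.39469157e+00, -1.26112328e-01]), 'qd': array([-7.19546795e-05, -3.36860308e-05, -7.70635638e-04,  1.36346642e-03,
       -1.39182007e-03, -4.70392635e-04]), 'effort': array([ 3.00368720e-05, -4.96899998e+01, -3.89394128e+01, -1.99931310e-04,
        1.10849089e-02, -3.37706354e-05]), 'position': array([ 0.27545326, -0.56035483,  0.23021022]), 'eef_rot': array([ 9.74031851e-01,  2.26408995e-01, -9.96719418e-05, -9.54416783e-04]), 'ft_force': array([-0.0048067 ,  0.47507891, -0.20291339]), 'moment': array([0.01910577, 0.04508058, 0.02942461]), 'finger_gap': 0.08561361832027359}
scene 56.04049759113942 253.94827175196107 196.7578335951048 [[-0.7413, -0.6711, -0.0005, 0.4948], [-0.361, 0.3994, -0.8427, 0.2321], [0.5657, -0.6246, -0.5384, 0.8508], [0.0, 0.0, 0.0, 1.0]] ['frame', 'fovy', 'cx', 'cy', 'world_to_cam']
top 57.31521682432275 253.71554422782413 189.03810488138754 [[0.0187, -0.9998, -0.0005, 0.0684], [-0.9875, -0.0184, -0.1564, 0.5998], [0.1564, 0.0034, -0.9877, 0.9675], [0.0, 0.0, 0.0, 1.0]] ['frame', 'fovy', 'cx', 'cy', 'world_to_cam']
```

View pics/scene0.png

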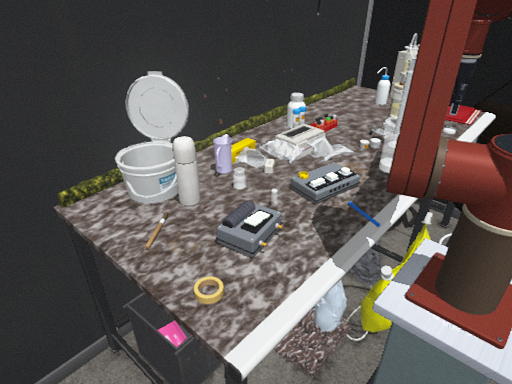

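View pics/top0.png

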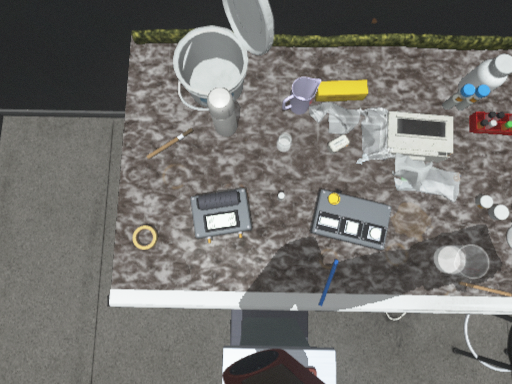

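The overview shows the pump at about (221,213) and the control box at about (352,218) in the top view. Next I enlarge both.

```bash
python3 - <<'E'
import cv2,pickle,numpy as np
d=pickle.load(open("top0.pkl","rb"));f=d["frame"][:,:,::-1]
a=cv2.resize(f[180:250,185:255],None,fx=8,fy=8,interpolation=cv2.INTER_CUBIC)
cv2.imwrite("pics/tp.png",a)
a=cv2.resize(f[180:255,305:400],None,fx=8,fy=8,interpolation=cv2.INTER_CUBIC)
cv2.imwrite("pics/tb.png",a)
d=pickle.load(open("scene0.pkl","rb"));f=d["frame"][:,:,::-1]
a=cv2.resize(f[155:255,210:370],None,fx=5,fy=5,interpolation=cv2.INTER_CUBIC)
cv2.imwrite("pics/sc.png",a)
E
```

```text
(no output)
```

View pics/tp.png

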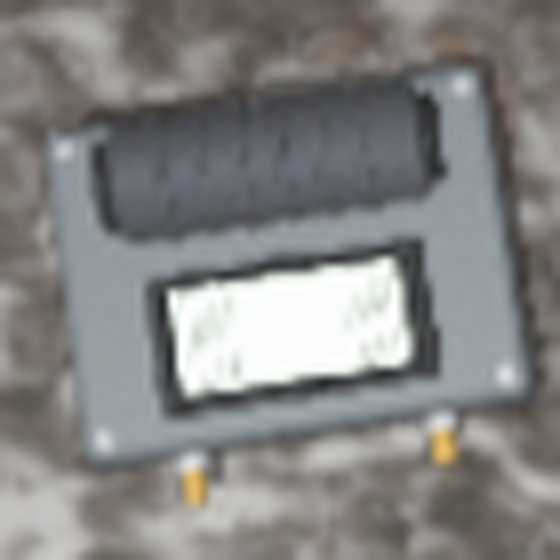

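View pics/tb.png

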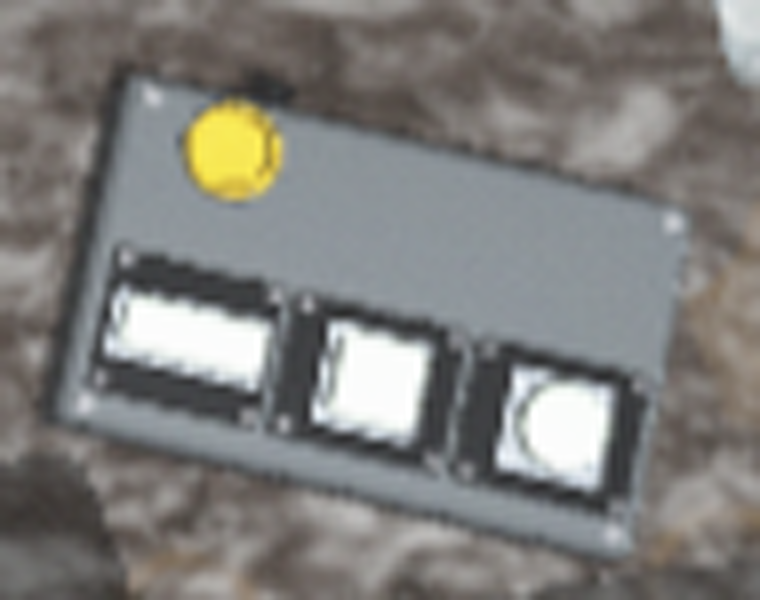

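View pics/sc.png

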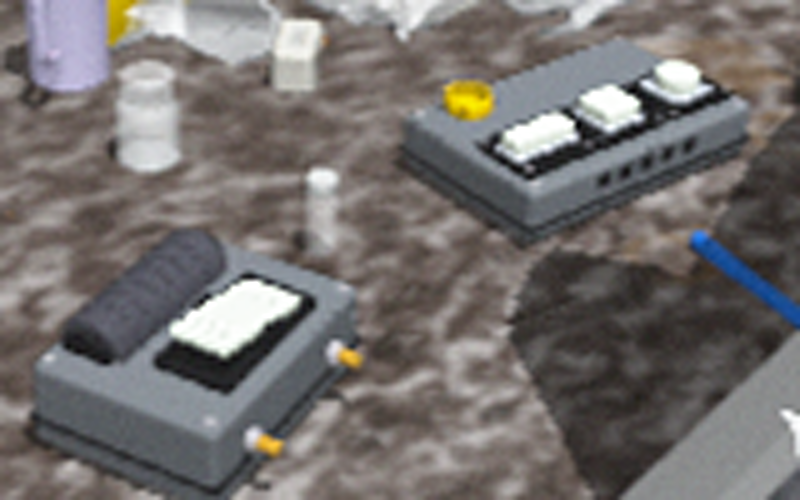

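Seen from the robot, the key order left to right is long, square, round. The top-face corners are clear in the crops, so I fit the poses to them and overlay the result to check.

```bash
cat > h.py <<'E'
import cv2,pickle,numpy as np
from scipy.optimize import least_squares
def proj(d,P):
    P=np.atleast_2d(P);M=d["world_to_cam"];c=P@M[:3,:3].T+M[:3,3]
    f=d["frame"].shape[0]/2/np.tan(np.radians(d["fovy"])/2)
    return np.c_[f*c[:,0]/c[:,2]+d["cx"],f*c[:,1]/c[:,2]+d["cy"]]
def w(p,L):
    L=np.atleast_2d(L);c,s=np.cos(p[2]),np.sin(p[2])
    return np.c_[p[0]+c*L[:,0]-s*L[:,1],p[1]+s*L[:,0]+c*L[:,1],L[:,2]]
def rect(cx,cy,lx,ly,z): return np.array([[cx+lx/2,cy+ly/2,z],[cx+lx/2,cy-ly/2,z],[cx-lx/2,cy-ly/2,z],[cx-lx/2,cy+ly/2,z]])
def ov(d,items,roi,k,fn):
    x0,y0,x1,y1=roi
    im=cv2.resize(d["frame"][y0:y1,x0:x1,::-1],None,fx=k,fy=k,interpolation=cv2.INTER_CUBIC)
    for P,col in items:
        q=(proj(d,P)-[x0,y0]+.5)*k-.5
        cv2.polylines(im,[np.round(q).astype(int)],True,col,1)
    cv2.imwrite(fn,im)
E
cat > fit.py <<'E'
from h import *
T=pickle.load(open("top0.pkl","rb"));S=pickle.load(open("scene0.pkl","rb"))
def fit(L,pix,x0):
    o=lambda p:(proj(T,w(p,L))-pix).ravel()
    s=least_squares(o,x0);print(np.round(s.x,4),np.round(s.fun,2));return s.x
px=lambda a,o:(np.array(a)+.5)/8-.5+np.array(o)
pp=fit(rect(0,0,.12,.16,.06),px([(50,132),(488,65),(528,395),(93,462)],(185,180)),[.5,.1,0])
pb=fit(rect(0,0,.13,.21,.044),px([(130,80),(690,205),(630,553),(62,415)],(305,180)),[.5,-.15,0])
pickle.dump((pp,pb),open("poses.pkl","wb"))
R=(0,0,255);G=(0,255,0)
a=[(w(pp,rect(0,0,.12,.16,.06)),R),(w(pp,rect(-.024,0,.036,.08,.0785)),G)]
b=[(w(pb,rect(0,0,.13,.21,.044)),R)]+[(w(pb,rect(-.026,dy,.052,.062,.05)),R) for dy in(.066,0,-.066)]+[(w(pb,rect(-.026,.066,.018,.05,.064)),G),(w(pb,rect(-.026,0,.03,.03,.064)),G),(w(pb,rect(-.026,-.066,.03,.03,.064)),G)]
ov(T,a,(185,180,255,250),8,"pics/o1.png");ov(T,b,(305,180,400,255),8,"pics/o2.png");ov(S,a+b,(210,155,370,255),5,"pics/o3.png")
E
python3 fit.py
```

```text
[0.5283 0.1712 0.1665] [-0.7  -0.48  0.24 -0.29  1.4   0.29 -0.95  0.41]
[ 0.5191 -0.2021 -0.2112] [-0.58 -1.24  1.   -0.45  0.76  0.7  -1.19  0.86]
```

View pics/o1.png

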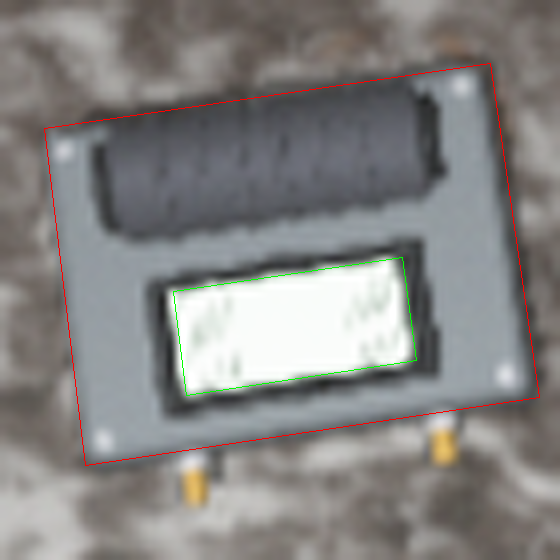

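View pics/o2.png

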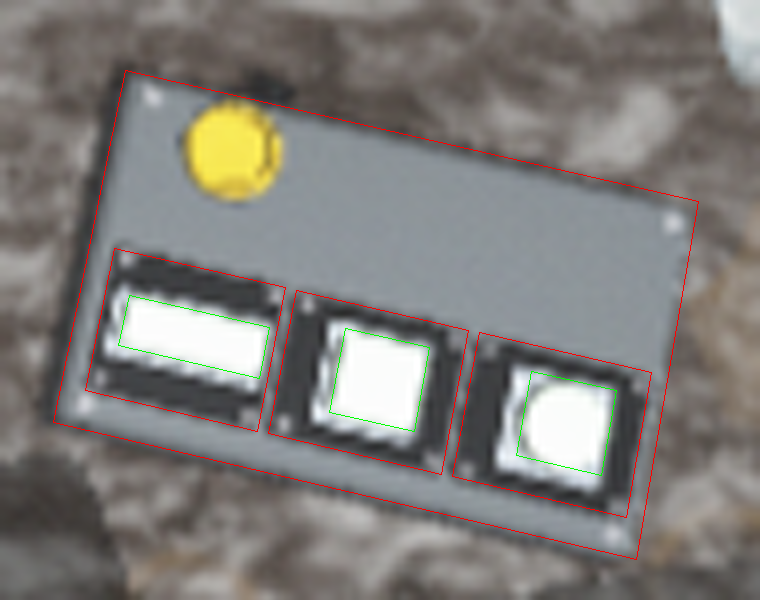

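View pics/o3.png

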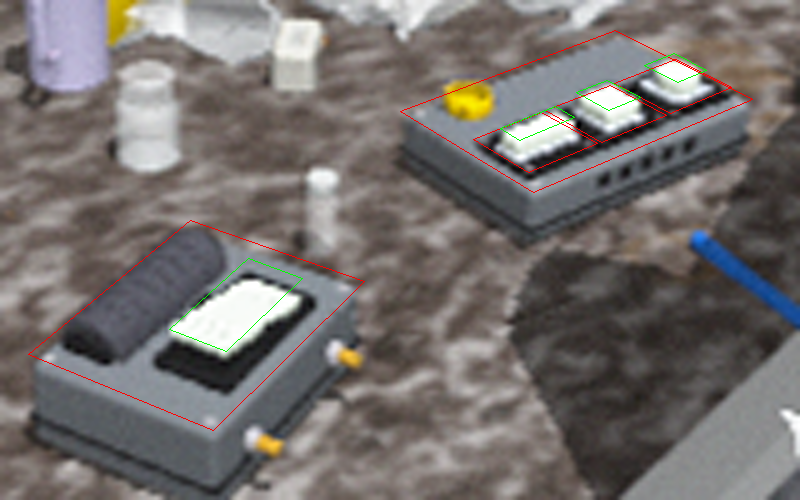

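Both fits agree with the pictures to about 1 px. Next I work out the approach above the rocker's raised end with the fingers shut.

```bash
cat > tgt.py <<'E'
from h import *
from bench import r
from scipy.spatial.transform import Rotation as Ro
import sys
pp,pb=pickle.load(open("poses.pkl","rb"))
def row(pos,yaw):
    s=r.state();R0=Ro.from_quat(s["eef_rot"])
    Rt=Ro.from_matrix([[np.cos(yaw),np.sin(yaw),0],[np.sin(yaw),-np.cos(yaw),0],[0,0,-1]])
    return np.round(np.r_[(R0.inv()*Rt).as_rotvec(),R0.inv().apply(np.array(pos)-s["position"])*100],3)
P={"rock":(pp,(-.024,.030)),"sq":(pb,(-.026,0)),"lo":(pb,(-.026,.066)),"ro":(pb,(-.026,-.066))}
def show(n,z,ref=None):
    p,l=P[n];q=w(p,[[l[0],l[1],z]])[0];print(n,z,"target",np.round(q,4),"yaw",round(p[2],3),"row",row(q,p[2]))
if __name__=="__main__":
    s=r.state();print("t",s["t"],"pos",s["position"],"F",np.round(s["ft_force"],2),"gap",s["finger_gap"])
    for a in sys.argv[1:]:
        n,z=a.split(":");show(n,float(z))
E
python3 tgt.py rock:0.15 rock:.30
```

```text
t 0.1 pos [ 0.27545937 -0.56042886  0.23031068] F [0.64 0.94 0.04] gap 0.08516477541435709
rock 0.15 target [0.4997 0.1968 0.15  ] yaw 0.166 row [-2.0000e-03  0.0000e+00  2.9000e-01  5.3514e+01 -5.8060e+01  8.1420e+00]
rock 0.3 target [0.4997 0.1968 0.3   ] yaw 0.166 row [-2.0000e-03  0.0000e+00  2.9000e-01  5.3517e+01 -5.8085e+01 -6.8580e+00]
```

Call:
apply_moves:
  series: "0 0 0 0 0 -4 1; 0 0 0 0 0 -7 1; 0 0 0.29 53.5 -58 -7 1; 0 0 0.29 53.5 -58 -7 1; 0 0 0.29 53.5 -58 -7 1; 0 0 0.29 53.5 -58 -7 1; 0 0 0.29 53.5 -58 -7 1; 0 0 0.29 53.5 -58 -7 1; 0 0 0.29 53.5 -58 -7 1; 0 0 0.29 53.5 -58 -7 1; 0 0 0.29 53.5 -58 -7 1; 0 0 0.29 53.5 -58 -7 1; 0 0 0.29 53.5 -58 -7 1; 0 0 0.29 53.5 -58 -7 1; 0 0 0.29 53.5 -58 -7 1; 0 0 0.29 53.5 -58 -7 1; 0 0 0.29 53.5 -58 -7 1; 0 0 0.29 53.5 -58 -7 1; 0 0 0.29 53.5 -58 -7 1; 0 0 0.29 53.5 -58 -7 1"

```text
t: 2.1
position: [0.4994, 0.1966, 0.3006]
eef_rot: [0.996, 0.084, -0.001, -0.001]
ft_force: [-0.3, -0.7, -0.4]
finger_gap: -0.0001
```

```bash
python3 tgt.py rock:0.12 rock:.30
```

```text
t 2.1 pos [0.49939465 0.19661111 0.30057554] F [-0.31 -0.7  -0.4 ] gap -0.0001234065020192071
rock 0.12 target [0.4997 0.1968 0.12  ] yaw 0.166 row [-1.0000e-03  2.0000e-03  2.0000e-03  6.6000e-02  9.0000e-03  1.8057e+01]
rock 0.3 target [0.4997 0.1968 0.3   ] yaw 0.166 row [-0.001  0.002  0.002  0.028 -0.013  0.058]
```

Call:
apply_moves:
  series: "0 0 0 0 0 5 1; 0 0 0 0 0 10 1; 0 0 0 0 0 15 1; 0 0 0 0 0 18 1; 0 0 0 0 0 19 1; 0 0 0 0 0 19 1"

```text
t: 2.7
position: [0.498, 0.1954, 0.1095]
eef_rot: [0.996, 0.084, -0.003, -0.0]
ft_force: [0.3, -0.1, 0.1]
finger_gap: 0.0001
```

```bash
cat > look.py <<'E'
from tgt import *
n=sys.argv[1]
for c,roi,k in (("top",eval(sys.argv[2]),5),("scene",eval(sys.argv[3]),5)):
    d=r.grab_frame(c)
    s=r.state()["position"]
    ov(d,[(s[None]+np.array([[0,0,0],[0,0,.0]]),(255,0,255))],roi,k,f"pics/{n}_{c}.png")
    print(c,proj(d,s))
E
python3 look.py a "(170,150,290,260)" "(190,140,340,260)"; python3 tgt.py rock:0.073
```

```text
top [[209.32933395 221.12924962]]
scene [[250.87085285 210.00799604]]
t 2.8 pos [0.5004247  0.19646101 0.11265778] F [ 1.    0.09 -0.47] gap 0.00014405172749348447
rock 0.073 target [0.4997 0.1968 0.073 ] yaw 0.166 row [-1.000e-03 -1.000e-03  2.000e-03 -7.400e-02 -4.000e-02  3.966e+00]
```

View pics/a_scene.png

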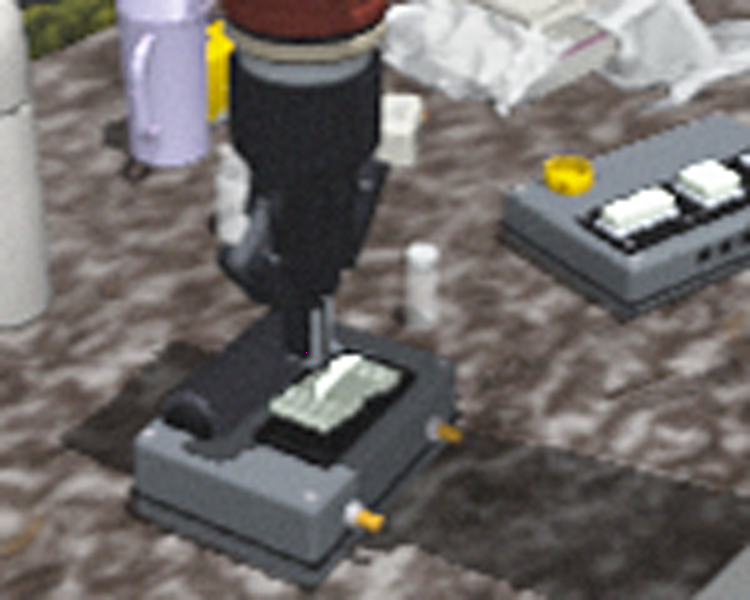

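View pics/a_top.png

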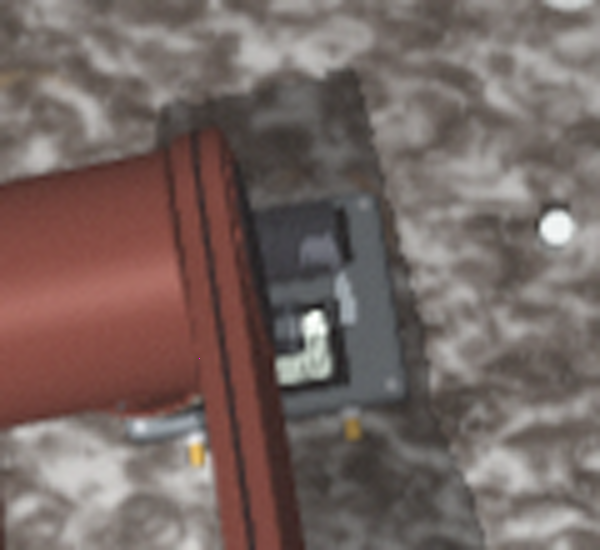

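In the scene view the tip hangs directly above the rocker's raised, lower-left end, near crop (300,400) once lowered. Pressing down slowly.

Call:
apply_moves:
  series: "0 0 0 0 0 1 1; 0 0 0 0 0 2 1; 0 0 0 0 0 2.5 1; 0 0 0 0 0 2.8 1; 0 0 0 0 0 3.1 1; 0 0 0 0 0 3.4 1; 0 0 0 0 0 3.6 1; 0 0 0 0 0 3.8 1; 0 0 0 0 0 3.8 1"

```text
t: 3.7
position: [0.5007, 0.1966, 0.0747]
eef_rot: [0.996, 0.084, 0.001, -0.001]
ft_force: [0.5, 1.3, 1.6]
finger_gap: -0.0
```

```bash
python3 look.py b "(170,150,290,260)" "(190,140,340,260)"; python3 tgt.py rock:0.073
```

```text
top [[210.87037565 221.58667313]]
scene [[250.91352291 221.57212803]]
t 3.8 pos [0.50064364 0.19633735 0.07466315] F [0.37 0.6  1.8 ] gap 0.000178286701454843
rock 0.073 target [0.4997 0.1968 0.073 ] yaw 0.166 row [-0.001 -0.001  0.002 -0.091 -0.061  0.166]
```

View pics/b_scene.png

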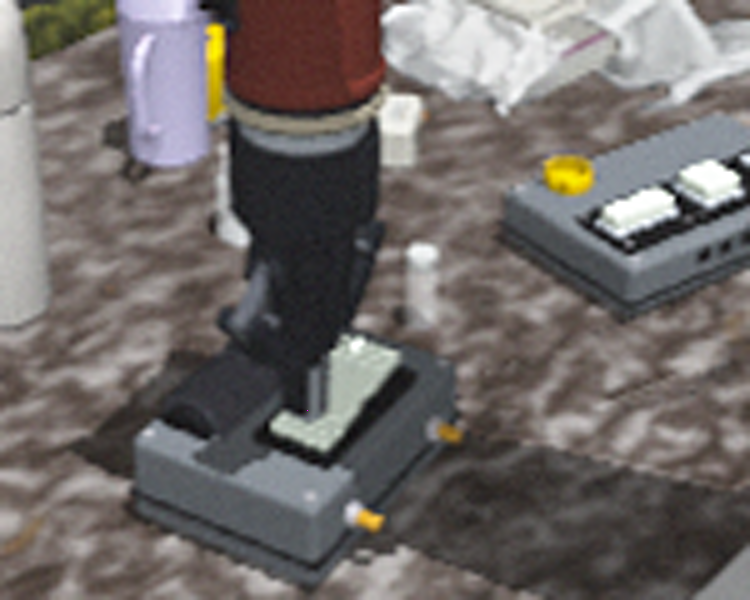

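The rocker is tipping: its right end is now up and the tip sits on the left end at crop (315,415). I keep pressing until the force rises at the stop.

Call:
apply_moves:
  series: "0 0 0 0 0 0.2 1; 0 0 0 0 0 0.3 1; 0 0 0 0 0 0.4 1; 0 0 0 0 0 0.4 1"

```text
t: 4.2
position: [0.501, 0.1964, 0.0732]
eef_rot: [0.996, 0.084, 0.001, -0.0]
ft_force: [-8.1, -0.9, 20.9]
finger_gap: 0.0002
```

Force 21 N with no further travel, so the rocker is at its stop. I lift off and check.

Call:
apply_moves:
  series: "0 0 0 0 0 -2 1; 0 0 0 0 0 -6 1; 0 0 0 0 0 -11 1; 0 0 0 0 0 -15 1; 0 0 0 0 0 -15 1; 0 0 0 0 0 -15 1"

```text
t: 4.8
position: [0.5014, 0.1961, 0.224]
eef_rot: [0.996, 0.084, 0.002, -0.0]
ft_force: [-0.4, -0.0, 0.1]
finger_gap: 0.0001
```

```bash
python3 look.py c "(170,150,290,260)" "(190,140,340,260)"; python3 tgt.py sq:0.22 sq:.1
```

```text
top [[203.51822377 217.65229883]]
scene [[251.01037222 173.83727474]]
t 4.9 pos [0.49981055 0.19580612 0.22129654] F [ 0.16  0.2  -0.6 ] gap -2.6967612380804826e-05
sq 0.22 target [ 0.4936 -0.1967  0.22  ] yaw -0.211 row [ 0.0000e+00  2.0000e-03  3.7900e-01 -7.1760e+00  3.8591e+01  1.3400e-01]
sq 0.1 target [ 0.4936 -0.1967  0.1   ] yaw -0.211 row [ 0.0000e+00  2.0000e-03  3.7900e-01 -7.1560e+00  3.8593e+01  1.2134e+01]
```

View pics/c_scene.png

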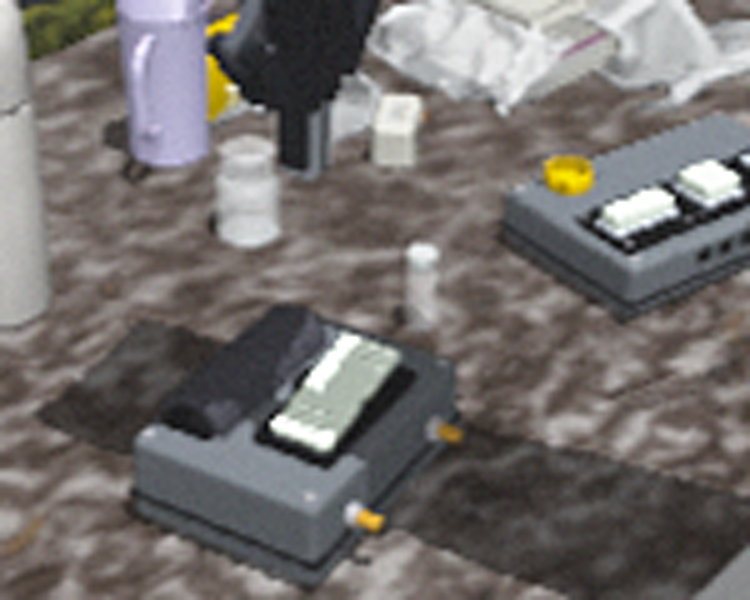

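The rocker is tipped right over: its left end at crop (305,430) is down and its right end is up. On to a point above the square key.

Call:
apply_moves:
  series: "0 0 0.38 -7.2 38.6 0.1 1; 0 0 0.38 -7.2 38.6 0.1 1; 0 0 0.38 -7.2 38.6 0.1 1; 0 0 0.38 -7.2 38.6 0.1 1; 0 0 0.38 -7.2 38.6 0.1 1; 0 0 0.38 -7.2 38.6 0.1 1; 0 0 0.38 -7.2 38.6 0.1 1; 0 0 0.38 -7.2 38.6 0.1 1; 0 0 0.38 -7.2 38.6 0.1 1; 0 0 0.38 -7.2 38.6 0.1 1; 0 0 0.38 -7.2 38.6 5 1; 0 0 0.38 -7.2 38.6 10 1; 0 0 0.38 -7.2 38.6 12 1; 0 0 0.38 -7.2 38.6 12 1; 0 0 0.38 -7.2 38.6 12 1"

```text
t: 6.4
position: [0.4932, -0.1955, 0.1012]
eef_rot: [0.994, -0.105, -0.001, -0.0]
ft_force: [-0.0, -0.2, 1.0]
finger_gap: -0.0
```

```bash
python3 look.py d "(290,160,410,260)" "(270,130,390,220)"; python3 tgt.py sq:0.064
```

```text
top [[355.78240795 226.06872253]]
scene [[332.28373833 162.9745469 ]]
t 6.5 pos [ 0.49465659 -0.19681652  0.10327544] F [0.45 0.   0.29] gap 9.776844004248418e-05
sq 0.064 target [ 0.4936 -0.1967  0.064 ] yaw -0.211 row [ 1.000e-03 -1.000e-03  0.000e+00 -1.070e-01  2.000e-03  3.927e+00]
```

View pics/d_scene.png

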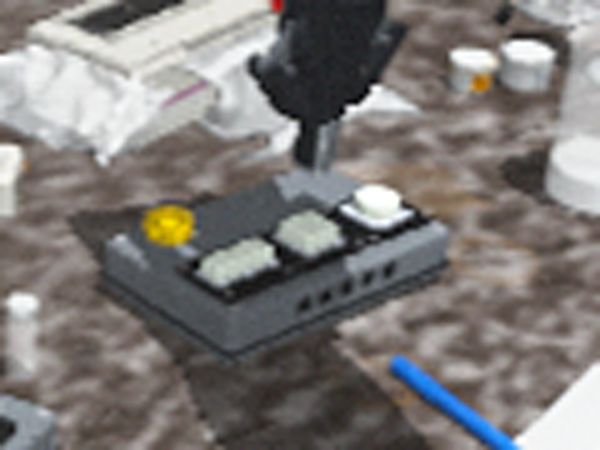

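View pics/d_top.png

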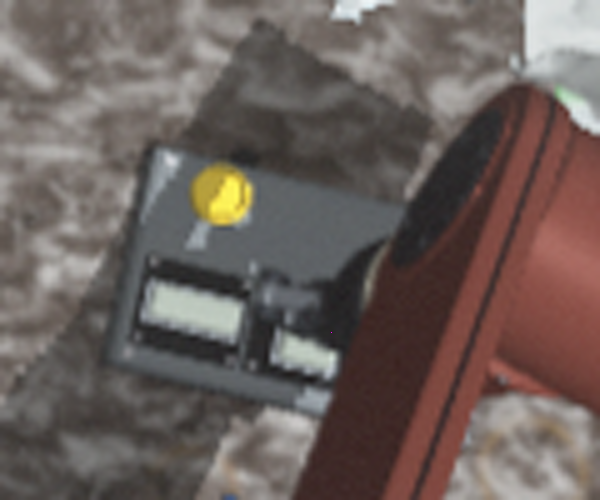

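The square key's top centre is at about crop (308,230) in the scene view, straight below the tip. I check this numerically with the long key's top as well.

```bash
python3 - <<'E'
from h import *
S=pickle.load(open("scene0.pkl","rb"));pp,pb=pickle.load(open("poses.pkl","rb"))
for l in ((-.026,0,.064),(-.026,.066,.064),(-.026,-.066,.064)):
    print((proj(S,w(pb,[l]))[0]-[270,130]+.5)*5-.5, (proj(S,w(pb,[(l[0]-.005,l[1],l[2])]))[0]-[270,130]+.5)*5-.5)
E
```

```text
[307.82923123 219.33955126] [313.25264797 222.25380921]
[236.92438964 247.75756297] [242.29166565 250.8340498 ]
[375.05245018 192.39710021] [380.51899047 195.16162151]
```

The fit agrees within about 1.4 px. I nudge 2–3 mm to the front and press the square key.

Call:
apply_moves:
  series: "0 0 0 -0.3 -0.1 1 1; 0 0 0 -0.3 -0.1 2 1; 0 0 0 -0.3 -0.1 3 1; 0 0 0 -0.3 -0.1 3.6 1; 0 0 0 -0.3 -0.1 3.9 1; 0 0 0 -0.3 -0.1 4.2 1; 0 0 0 -0.3 -0.1 4.5 1; 0 0 0 -0.3 -0.1 4.7 1; 0 0 0 -0.3 -0.1 4.7 1"

```text
t: 7.4
position: [0.4922, -0.1954, 0.0562]
eef_rot: [0.994, -0.105, 0.001, 0.001]
ft_force: [0.8, 0.2, 1.3]
finger_gap: -0.0001
```

Call:
apply_moves:
  series: "0 0 0 0 0 0.1 1; 0 0 0 0 0 0.2 1; 0 0 0 0 0 0.3 1; 0 0 0 0 0 0.3 1"

```text
t: 7.8
position: [0.4925, -0.1956, 0.0558]
eef_rot: [0.994, -0.105, 0.001, 0.001]
ft_force: [-9.7, 4.7, 21.9]
finger_gap: -0.0001
```

```bash
python3 look.py e "(290,160,410,260)" "(270,130,390,220)"; python3 tgt.py sq:0.056
```

```text
top [[350.80328569 227.51588845]]
scene [[331.01402178 175.7979332 ]]
t 7.9 pos [ 0.49249486 -0.19560671  0.05586967] F [-8.86  6.02 22.32] gap 0.00021146141147858252
sq 0.056 target [ 0.4936 -0.1967  0.056 ] yaw -0.211 row [ 0.002 -0.002  0.001  0.135  0.08  -0.013]
```

View pics/e_scene.png

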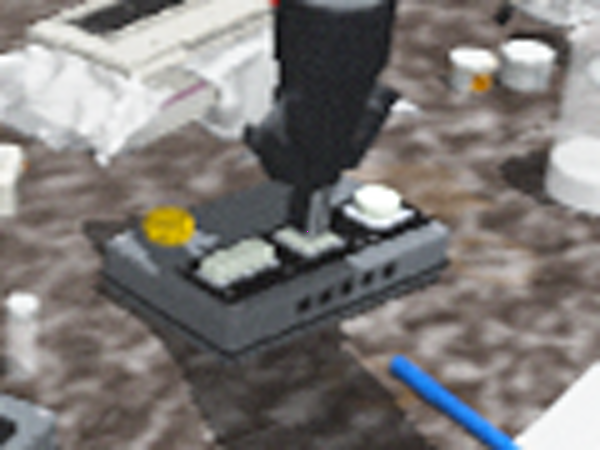

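At the stop: z = 55.8 mm with 22 N, and the tip is on the middle of the square key. Lifting off and moving above the long key.

Call:
apply_moves:
  series: "0 0 0 0 0 -2 1; 0 0 0 0 0 -5 1; 0 0 0 0 0 -6 1; 0 0 0 0 0 -6 1; 0 0 0 0 0 -6 1"

```text
t: 8.4
position: [0.4921, -0.1953, 0.115]
eef_rot: [0.994, -0.105, 0.001, 0.001]
ft_force: [-0.2, 0.6, -0.6]
finger_gap: 0.0001
```

```bash
python3 tgt.py lo:0.11
```

```text
t 8.4 pos [ 0.49207127 -0.19528218  0.1150036 ] F [-0.18  0.56 -0.61] gap 0.00010642554971178501
lo 0.11 target [ 0.5075 -0.1321  0.11  ] yaw -0.211 row [ 2.000e-03 -1.000e-03  1.000e-03  1.870e-01 -6.498e+00  4.900e-01]
```

Call:
apply_moves:
  series: "0 0 0 0 -3 0 1; 0 0 0 0 -6.6 0 1; 0 0 0 0 -6.6 0.5 1; 0 0 0 0 -6.6 1.5 1; 0 0 0 0 -6.6 1.5 1; 0 0 0 0 -6.6 1.5 1"

```text
t: 9.0
position: [0.505, -0.1313, 0.0987]
eef_rot: [0.994, -0.106, -0.001, 0.001]
ft_force: [0.4, 1.3, -0.1]
finger_gap: 0.0002
```

```bash
python3 look.py f "(290,160,410,260)" "(270,130,390,220)"; python3 tgt.py lo:0.056
```

```text
top [[331.28479929 221.51442237]]
scene [[318.38044429 169.79555721]]
t 9.1 pos [ 0.50570159 -0.13155405  0.09970812] F [0.25 0.92 0.73] gap -0.00022760142699853128
lo 0.056 target [ 0.5075 -0.1321  0.056 ] yaw -0.211 row [ 2.000e-03 -1.000e-03 -0.000e+00  1.820e-01  1.300e-02  4.371e+00]
```

View pics/f_scene.png

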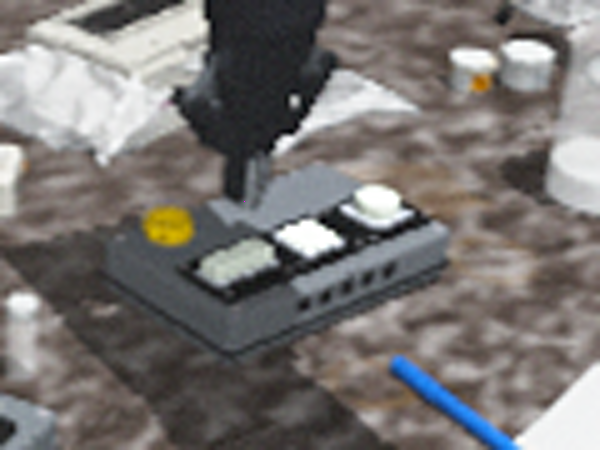

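View pics/f_top.png

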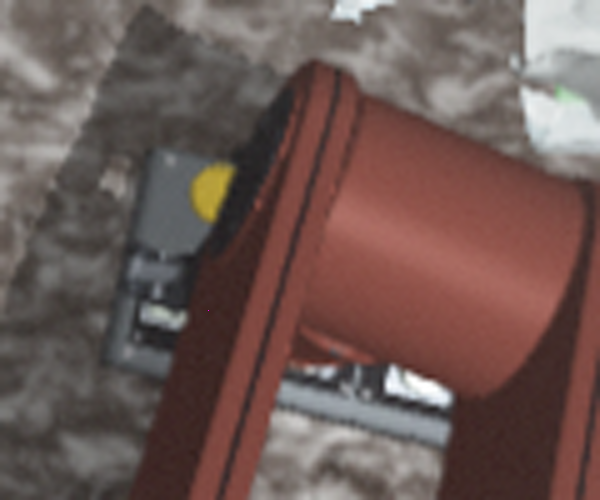

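The scene view shows the square key, crop (310,240), sunk to its collar, with the round and long keys still out. The cap, crop (168,227), is undisturbed. Pressing the long key.

Call:
apply_moves:
  series: "0 0 0 0 0 1 1; 0 0 0 0 0 2 1; 0 0 0 0 0 2.8 1; 0 0 0 0 0 3.3 1; 0 0 0 0 0 3.6 1; 0 0 0 0 0 3.9 1; 0 0 0 0 0 4.2 1; 0 0 0 0 0 4.5 1; 0 0 0 0 0 4.6 1; 0 0 0 0 0 4.6 1"

```text
t: 10.1
position: [0.506, -0.1317, 0.0559]
eef_rot: [0.994, -0.105, 0.0, 0.001]
ft_force: [-9.8, 2.6, 19.4]
finger_gap: -0.0002
```

Call:
apply_moves:
  series: "0 0 0 0 0 -2 1; 0 0 0 0 0 -6 1; 0 0 0 0 0 -11 1; 0 0 0 0 0 -16 1; 0 0 0 0 0 -21 1; 0 0 0 0 0 -21 1; 0 0 0 0 0 -21 1; 0 0 0 0 0 -21 1"

```text
t: 10.9
position: [0.5053, -0.131, 0.2643]
eef_rot: [0.994, -0.105, -0.001, 0.001]
ft_force: [-0.2, 1.1, -0.7]
finger_gap: -0.0
```

```bash
python3 look.py g "(180,150,340,260)" "(210,135,370,255)"; python3 tgt.py
```

```text
top [[347.01279449 216.89350875]]
scene [[323.72765083 121.45867224]]
t 11.0 pos [ 0.50492032 -0.13086522  0.26358402] F [-0.69 -0.1  -0.48] gap -0.0003804240395992399
```

View pics/g_scene.png

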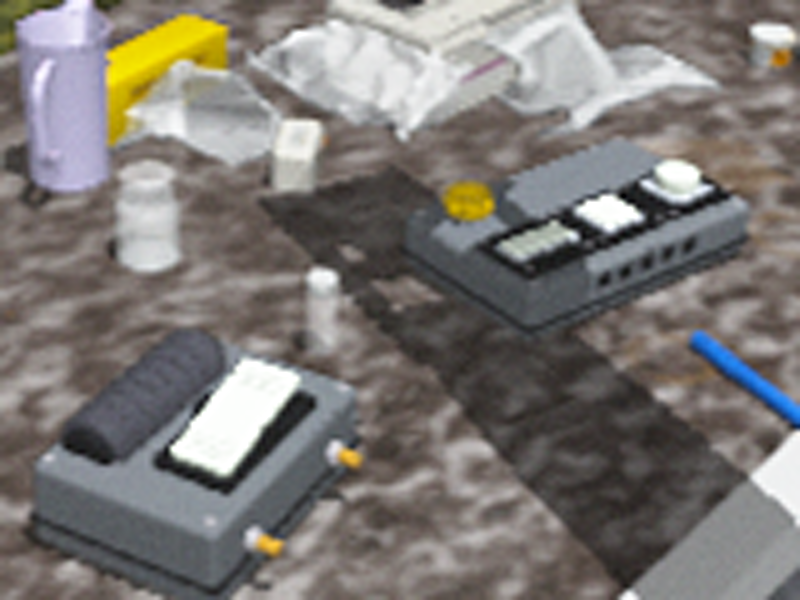

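The rocker is over (left end down), and the long key, crop (535,242), and square key, (607,213), are both sunk. The round key, (678,178), is still out, and the vial, cap, pot and meter are where they were. The arm is clear, so I hand in.

```bash
python3 -c "
from bench import r
print(r.job_done())"
```

```text
the job is handed in; nothing more can be done
None
```

I tipped the rocker over, then pushed in the square key and then the long key, all with shut fingertips, and handed the job in at about 11 s of the 45 s allowed. No verdict is reported.

- **Presses:** each one ended at its stop, with about 19–22 N on the tool. The fingertips were at z = 73.2 mm on the rocker and about 56 mm on both keys, which matches the stated end positions.
- **Last picture (scene view):** the rocker's left end is down, the square and long keys are sunk, and the round key is still out. The vial, cap, pot and meter look unmoved. The tape was outside that crop, but the arm never went near it.
- **Arm at hand-in:** lifted clear, touching nothing.
- **One disagreement:** the control box position fitted from the top view was about 1.4 px (roughly 3 mm) off in the scene view. I corrected for it with a small shift to the front.

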